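# Take the vacuum filter unit apart after a run

### The job

Take the filter unit that stands on the conical flask apart from the top down, one piece at a time, and set each piece upright and centred in its own place: the lid in the open glass dish, knob up; the funnel on the floor of the drying tray, over its peg; the filter base on the small beaker, its stem hanging inside and its flange level on the rim; and last the bare flask in the middle of the stirrer's round plate. Keep the flask upright all the while, and do not knock over or push aside the wash bottle or the little brown vial.

Things in the scene. Friction and masses are not known exactly. Their poses are not given: they have to be found in the camera images.
- funnel_lid: White plastic lid on top of the stack: a 58 mm disc, 4 mm thick, with a 40 mm plug 6 mm deep below it (loose in the funnel's bore) and a knob 15 to 19 mm across and 22 mm high on it; 40 g, round. Origin: centre of the plug's underside; z up: disc at z 6 to 10 mm, knob at 10 to 32 mm. It rests by the disc on the funnel's rim, origin 69 mm above the funnel's.
- funnel: Clear glass funnel: an open straight tube 75 mm high, 54 mm outside, 47 mm bore, with a foot flange 66 mm across and 7 mm high; about 90 g. Origin: centre of its open foot; z up. At the start it stands on the filter base's flange, 7 mm above the base's origin, over the frit seat (14 mm high, 2.5 mm play all round): lift it straight up.
- filter_base: White filter base: a flange 74 mm across, 7 mm thick, with a small hose nozzle 18 mm out along x; on it the round frit seat, 42 mm across, 14 mm high (grip here); below it a dark bung (24 to 19 mm, 18 mm long) and 9 mm stem, 44 mm in all; about 120 g. Origin: centre of the flange's underside; z up. It lies on the flask's mouth, 115 mm above the flask's origin, bung loose in the neck: lift straight up.
- flask: Clear conical glass flask, 115 mm high, 92 mm across at the bottom, tapering from 10 mm to 78 mm above its underside into a neck 36 mm across with a 41 mm lip (top 5 mm); about 0.2 kg. Origin: centre of its underside; z up. Grip it by the neck.
- glass_dish: Open, shallow, round glass dish, place of the lid: 90 mm outside, 85 mm inside, 15 mm high, floor 3 mm thick, light and loose on the worktop. Origin: centre of its underside.
- drying_peg: White drying tray with one peg, place of the funnel: a 100 mm square tray with 4 mm walls 12 mm high and a 5 mm floor, fixed, and in its middle an upright round peg, 12 mm thick (22 mm at its foot), its tip 66 mm above the worktop. Origin: centre of the tray's underside, in line with the peg; x and y along the tray's sides.
- beaker: Small glass beaker, place of the filter base: 56 mm outside, about 46 mm clear inside, 58 mm high, loose, 0.1 kg. Origin: centre of its underside. Seated, the filter base has its flange's underside on the rim, 58 mm above this origin.
- stirrer: Low white magnetic stirrer, place of the flask: housing 122 mm square, fixed, two black knobs on its front; on top a round white plate 110 mm across whose surface is 48 mm above the worktop. Origin: on the worktop, straight below the plate's centre; x points from the knobs to the back. (A 0.35 m high centrifuge stands to the right, its side wall at about y = -0.29; the scales on the left are 0.08 m high.)
- wash_bottle: Bystander: white squeeze bottle with a red cap and spout, 180 mm high, standing at the back. Origin: near the centre of its underside (its body is 66 mm across, its axis lies 22 mm along its own y). Leave it standing where it is.
- vial: Bystander: small brown vial with a white cap, 22 mm across and 44 mm high, standing near the flask. Origin: centre of its underside. Leave it standing where it is.

How it is judged:
By the outcome, as a careful person would: the job done as asked, in the order asked, and still so for the second after the job is handed in, with the robot touching nothing.
It also fails if it takes over 115 s, if anything falls off the work surface, if the arm or the gripper's body presses on something with over 40 N, if the wrist force passes 120 N, or if a joint passes its speed limit or range.

### The arm

A 6-joint arm with a two-finger parallel gripper is mounted at the origin on a cart in front of the work surface, level with it; the furniture and walls round the work are solid. World frame = base frame: x ahead of the robot, y to its left, z up, the work surface at z = 0. Lengths are in m, angles in rad, forces in N, time in s.
With the tool pointing down it reaches from about 0.3 to 0.775 m from the base axis. Payload 14.6 kg.
Tool frame: the origin (TCP) lies midway between the tips of the shut fingers; the grasp point (between the pads) lies 19 mm behind it; z points along the fingers, x is the direction in which the jaws open and shut, and the axes are right-handed (so a half turn about z gives the same grasp; the last joint's range is limited). The gripper opens to 94 mm and grips with 3 to 60 N. Pads are 16 mm wide; open, the fingers measure 119 mm over their backs; the gripper's body (75 mm by 177 mm) begins 78 mm behind the grasp point.
Start: joints at [-1.274, 0.3, 1.521, -0, 1.321, -0.067], TCP at [0.196, -0.514, 0.205] pointing down, gripper open.
Joint ranges: [-3.03, 3.03], [-0.79, 2.21], [0.23, 2.52], [-1.04, 4.18], [0, 3.07], [-2.55, 2.55]. Speed limits (rad/s): [2.22, 2.22, 2.57, 3.14, 3.14, 3.14].

### API

Orientations are given as a rotation vector (axis times angle).
In Python, from bench import r gives the robot as it stands.
- The arm moves only by the tool send_rows, never from a script. Its argument "plan" is a list that holds one entry, the list of rows, each a list of 5 numbers: the shift along the tool's x, y, z in mm, then the turn about the tool's z in rad, then the opening in per cent of the stroke, from 0 (shut) to 100 (fully open). A call has 1 to 12 rows; each row shifts and turns the commanded pose from where the row before left it, along the tool's axes as they then stand; what a row does not reach is not made up. A row lasts 1/12 s, in which the tool goes at most 41.7 mm and 7.16 degrees, less where a joint would pass 70% of its speed; a pose out of reach is approached as far as the arm can. A call with a gripper value outside its range is refused whole. The fingers move at their own pace and stop on an object; "force" is the grip in N (left out, the last holds). Time passes only in rows, so rows that do not move let the fingers close. It gives the time, the measured TCP pose, the force and the opening at its end, in the units of the state.
- r.observe(): the state, without advancing time (a new reading comes with each control period).
- r.capture(name): name is "side" or "top"; returns the picture (384x512x3 uint8, red, green, blue); there is no depth.
- r.camera_params(name): a dict with "fx", "fy", "cx", "cy" (pixels), "k1" (the pictures are not rectified: a ray, as slopes to the right and down, at radius r is drawn at 1 + k1 r^2 times it, then the intrinsics apply), "R" (3x3) and "t" (3): a world point X has camera coordinates R X + t. Camera axes: x right, y down, z forward; pixel columns grow to the right and rows downward; lengths in m; the calibration is good to about 2 mm. A picture is of the moment at which its call begins. camera_params takes no time and is no camera call.
- r.close_job(): hands the job in, once; it reports no verdict.
The state is a dict: "time": time; "joint_positions": joint angles; "joint_velocities": joint speeds; "joint_torque": joint torques, N m; "position": TCP position; "eef_rot": TCP orientation; "wrist_force": force on the tool from outside, world axes, zero at the start; "torque": the same for the moment, N m; "finger_gap": opening from 0.0 (shut) to 1.0 (fully open).
Only numpy, scipy, OpenCV 4.12 (cv2) and the standard library are available. Lean on these libraries where they do the work, as an engineer would, in place of code of your own. Each camera call takes 0.05 s, during which the arm holds its last target. There are 200 camera calls.

## Working session

There is one attempt and no reset: what is moved stays moved. The work goes in short steps, Python scripts to look and compute and a tool call to move; the robot and the scene stay as the last step left them, time stands still between calls to the robot, and variables do not carry over. Pictures are saved under pics/ and viewed, about 12 in all and at most 16, crops included, and the job is handed in when it is done.

Besides the shell and the picture viewer there is one more tool, called after ">>>" by a JSON object that holds its "api" and its "payload". send_rows: Moves the arm, as the interface text tells. Its arguments: {"type":"object","properties":{"plan":{"type":"array","items":{"type":"array","items":{"type":"array","items":{"type":"number"}}}},"force":{"type":"number"}},"required":["plan"]}

```bash
ls; mkdir -p pics; python3 - <<'E'
from bench import r
import cv2,numpy as np
print(r.observe())
for n in("side","top"):
    im=r.capture(n); cv2.imwrite(f"pics/{n}0.png",im[:,:,::-1])
    p=r.camera_params(n); print(n,{k:np.round(v,4).tolist() for k,v in p.items()}, 'cam pos',-np.array(p["R"]).T@np.array(p["t"]))
E
```

```text
pics
{'time': 0.0, 'joint_positions': array([-1.27360741e+00,  3.00443380e-01,  1.52160525e+00, -5.50597731e-06,
        1.32071684e+00, -6.66013873e-02]), 'joint_velocities': array([ 0.00039561, -0.00112258,  0.00054701,  0.00130436, -0.00072538,
        0.00019494]), 'joint_torque': array([-2.12355910e-03, -5.31805193e+01, -3.52731550e+01,  7.07652443e-02,
        2.43665732e-02, -8.76095442e-05]), 'position': array([ 0.19561421, -0.51374106,  0.20489132]), 'eef_rot': array([-2.58604316e+00,  1.78253561e+00,  1.44875149e-03]), 'wrist_force': array([0.69757932, 0.27232281, 0.56307278]), 'torque': array([-0.00489528,  0.0029751 , -0.04657828]), 'finger_gap': 0.996865752657439}
side {'fx': 453.0084, 'fy': 453.0084, 'cx': 249.7205, 'cy': 187.9482, 'k1': -0.1215, 'R': [[0.9221, -0.3868, 0.0096], [-0.2108, -0.5231, -0.8258], [0.3244, 0.7594, -0.5639]], 't': [-0.5179, 0.2788, 0.8301]} cam pos [ 0.26708573 -0.68488511  0.70331667]
top {'fx': 367.2889, 'fy': 367.2889, 'cx': 258.7407, 'cy': 192.2741, 'k1': -0.0798, 'R': [[-0.0307, -0.9995, -0.0009], [-0.9741, 0.0301, -0.2239], [0.2239, -0.006, -0.9746]], 't': [0.0675, 0.5969, 1.0209]} cam pos [0.35502314 0.0556162  1.12866901]
```

View pics/side0.png

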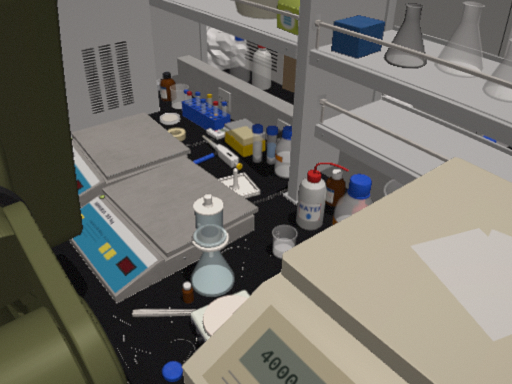

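View pics/top0.png

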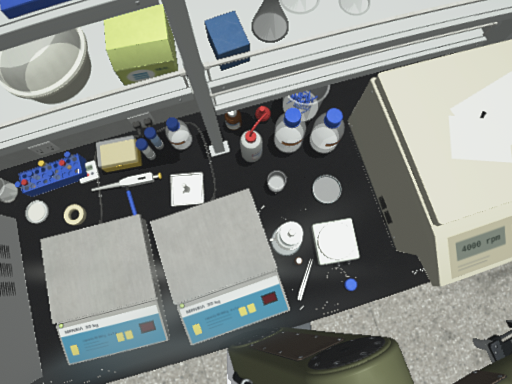

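```bash
cat > h.py <<'E'
from bench import r
import cv2,numpy as np
P={n:r.camera_params(n) for n in("side","top")}
def ray(n,u,v):
    p=P[n]; x,y=(u-p["cx"])/p["fx"],(v-p["cy"])/p["fy"]; a,b=x,y
    for _ in range(20):
        s=1+p["k1"]*(a*a+b*b); a,b=x/s,y/s
    R=np.array(p["R"]); return -R.T@np.array(p["t"]), R.T@np.array([a,b,1.])
def onz(n,u,v,z):
    c,d=ray(n,u,v); return c+d*(z-c[2])/d[2]
def proj(n,X):
    p=P[n]; c=np.array(p["R"])@np.array(X)+np.array(p["t"]); a,b=c[:2]/c[2]; s=1+p["k1"]*(a*a+b*b)
    return np.array([p["fx"]*a*s+p["cx"],p["fy"]*b*s+p["cy"]])
def crop(im,x0,x1,y0,y1,k,name):
    c=cv2.resize(im[y0:y1,x0:x1,::-1],None,fx=k,fy=k,interpolation=cv2.INTER_CUBIC); cv2.imwrite("pics/"+name,c)
def tri(a,b):
    (c1,d1),(c2,d2)=ray("side",*a),ray("top",*b)
    M=np.c_[d1,-d2]; s=np.linalg.lstsq(M,c2-c1,rcond=None)[0]; q,w=c1+s[0]*d1,c2+s[1]*d2
    return (q+w)/2,np.linalg.norm(q-w)
E
python3 - <<'E'
from h import *
t=cv2.imread("pics/top0.png")[:,:,::-1]; s=cv2.imread("pics/side0.png")[:,:,::-1]
crop(t,160,360,120,270,4,"t1.png"); crop(s,160,360,150,300,4,"s1.png")
E
```

```text
(no output)
```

View pics/t1.png

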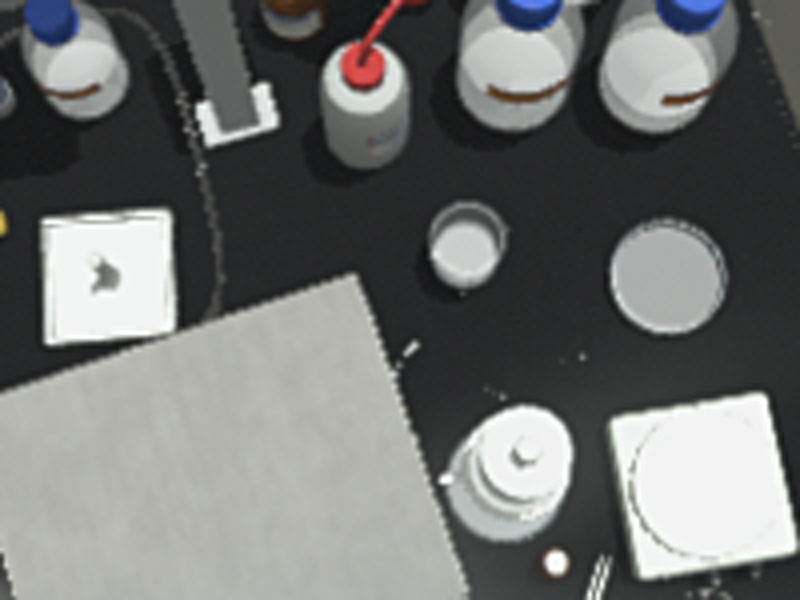

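View pics/s1.png

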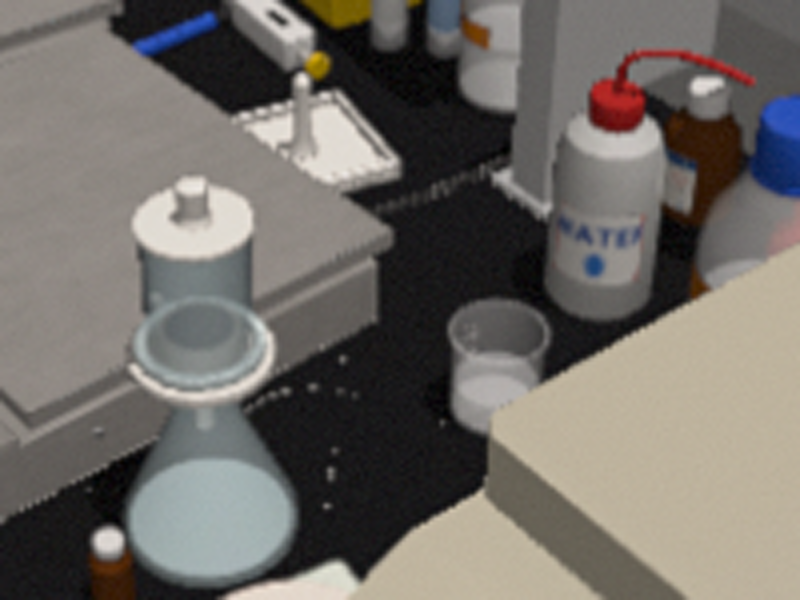

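```bash
python3 - <<'E'
from h import *
np.set_printoptions(precision=4,suppress=True)
T=lambda u,v:((u+.5)/4-.5+160,(v+.5)/4-.5+120)
S=lambda u,v:((u+.5)/4-.5+160,(v+.5)/4-.5+150)
print("knob tri",tri(S(193,184),T(527,446)), onz("top",*T(527,446),.223), onz("side",*S(193,184),.223))
print("disc", onz("top",*T(526,453),.201),onz("side",*S(194,222),.201))
print("nozzle",onz("top",*T(445,480),.119))
print("beaker",onz("top",*T(468,240),.058),onz("side",*S(499,336),.058))
print("dish",onz("top",*T(668,276),.015))
print("plate",onz("top",*T(708,484),.048))
print("tray",*[onz("top",*T(*p),.012) for p in((41,218),(171,208),(176,332),(46,345))])
print("peg tri",tri(S(303,78),T(98,262)),onz("side",*S(303,78),.066))
print("vial",onz("top",*T(556,562),.044),onz("side",*S(109,537),.044))
print("bottle cap",tri(S(617,90),T(364,55)),"scale corner",onz("top",*T(357,274),.08),onz("top",*T(468,598),.08),onz("top",*T(0,392),.08))
print("bottle base", onz("side",*S(600,290),0))
print("stirrer corners",*[onz("top",*T(*p),.045) for p in((609,415),(768,394),(798,552),(640,578))])
# shelf rail front edge, two views: right post meets?
for z in(.3,.4,.5): print("shelf",z,onz("top",186,100,z),onz("top",218,108,z),onz("top",480,40,z),onz("side",320,140,z),onz("side",300,45,z))
E
```

```text
knob tri (array([ 0.4631, -0.0281,  0.2199]), np.float64(0.0014657677623570505)) [ 0.462  -0.0276  0.223 ] [ 0.4626 -0.0324  0.223 ]
disc [ 0.4602 -0.0288  0.201 ] [ 0.4623 -0.0317  0.201 ]
nozzle [0.4527 0.0202 0.119 ]
beaker [ 0.6384 -0.0061  0.058 ] [ 0.6401 -0.0093  0.058 ]
dish [ 0.616  -0.1637  0.015 ]
plate [ 0.4502 -0.1758  0.048 ]
tray [0.6793 0.3287 0.012 ] [0.6841 0.2251 0.012 ] [0.5838 0.2208 0.012 ] [0.5766 0.3223 0.012 ]
peg tri (array([0.6308, 0.2714, 0.0646]), np.float64(0.004996615050890029)) [0.6327 0.2694 0.066 ]
vial [ 0.3976 -0.0611  0.044 ] [ 0.4009 -0.0608  0.044 ]
bottle cap (array([0.7512, 0.068 , 0.1478]), np.float64(0.00402562802556009)) scale corner [0.6093 0.0777 0.08  ] [0.3733 0.0058 0.08  ] [0.5293 0.339  0.08  ]
bottle base [0.7517 0.0673 0.    ]
stirrer corners [ 0.5041 -0.1062  0.045 ] [ 0.5159 -0.2267  0.045 ] [ 0.3983 -0.2392  0.045 ] [ 0.3839 -0.1217  0.045 ]
shelf 0.3 [0.7855 0.2235 0.3   ] [0.7609 0.1441 0.3   ] [ 0.9481 -0.5589  0.3   ] [ 0.6839 -0.0435  0.3   ] [0.9367 0.5084 0.3   ]
shelf 0.4 [0.7336 0.2033 0.4   ] [0.7119 0.1334 0.4   ] [ 0.8766 -0.4848  0.4   ] [ 0.5805 -0.2025  0.4   ] [0.7707 0.2125 0.4   ]
shelf 0.5 [0.6816 0.183  0.5   ] [0.6629 0.1227 0.5   ] [ 0.805  -0.4106  0.5   ] [ 0.4772 -0.3616  0.5   ] [ 0.6046 -0.0834  0.5   ]
```

>>> {"api": "send_rows", "payload": {"plan": [[[0,0,-15,0.122,50],[0,0,-15,0.122,50],[0,0,-15,0.122,50],[-33,-5,-7,0,50],[-33,-5,-7,0,50],[-33,-5,-7,0,50],[-33,-5,-7,0,50],[-33,-5,-7,0,50],[-33,-5,-7,0,50],[-33,-5,-7,0,50],[-33,-5,-7,0,50],[0,0,0,0,50]]], "force": 15}}

```text
time: 1.1
position: [0.2368, -0.2468, 0.308]
eef_rot: [-2.221, 2.221, -0.004]
wrist_force: [0.0, 0.2, 1.3]
finger_gap: 0.502
```

>>> {"api": "send_rows", "payload": {"plan": [[[-24,-25,0,0,50],[-24,-25,0,0,50],[-24,-25,0,0,50],[-24,-25,0,0,50],[-24,-25,0,0,50],[-24,-25,0,0,50],[-24,-25,0,0,50],[-24,-25,8,0,50],[-25,-25,25,0,50],[0,0,25,0,50],[0,0,0,0,50]]]}}

```text
time: 2.02
position: [0.4598, -0.0335, 0.2445]
eef_rot: [2.218, -2.218, -0.01]
wrist_force: [-0.5, -0.5, -0.7]
finger_gap: 0.498
```

```bash
python3 - <<'E'
from h import *
print(r.observe()["position"],r.observe()["wrist_force"])
s=r.capture("side"); t=r.capture("top")
p=proj("side",[.4615,-.0295,.215]).astype(int); q=proj("top",[.4615,-.0295,.215]).astype(int)
f=lambda im,p:cv2.resize(im[p[1]-45:p[1]+45,p[0]-45:p[0]+45,::-1],(400,400),interpolation=cv2.INTER_CUBIC)
cv2.imwrite("pics/a.png",np.hstack([f(s,p),f(t,q)])); print(p,q)
E
```

```text
[ 0.45978477 -0.03345623  0.24454639] [-0.47655831 -0.48124818 -0.7287063 ]
[207 198] [291 231]
```

View pics/a.png

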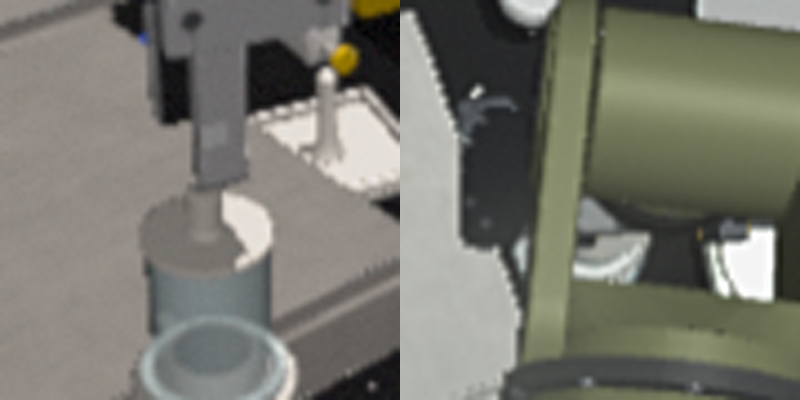

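>>> {"api": "send_rows", "payload": {"plan": [[[-3,-2,10,0,50],[0,0,15,0,50],[0,0,12,0,50],[0,0,3,0,50],[0,0,0,0,50],[0,0,0,0,10],[0,0,0,0,10],[0,0,0,0,10],[0,0,0,0,10],[0,0,0,0,10],[0,0,0,0,10],[0,0,0,0,10]]]}}

```text
time: 3.12
position: [0.4629, -0.0315, 0.2095]
eef_rot: [-2.219, 2.224, -0.0]
wrist_force: [-1.0, -0.9, 1.2]
finger_gap: 0.155
```

>>> {"api": "send_rows", "payload": {"plan": [[[0,0,0,0,10],[0,0,-10,0,10],[0,0,-20,0,10],[0,0,-20,0,10],[0,0,-10,0,10],[0,0,0,0,10]]]}}

```text
time: 3.62
position: [0.4635, -0.0316, 0.2717]
eef_rot: [-2.217, 2.222, -0.005]
wrist_force: [-0.8, -0.6, 0.2]
finger_gap: 0.157
```

```bash
python3 - <<'E'
from h import *
o=r.observe(); print(o["position"],o["wrist_force"],o["finger_gap"])
s=r.capture("side"); cv2.imwrite("pics/b_full.png",s[:,:,::-1])
crop(s,150,300,110,290,3,"b.png")
E
```

```text
[ 0.46350081 -0.03163081  0.27174301] [-0.77383762 -0.60643319  0.18164147] 0.15695872748328016
```

View pics/b.png

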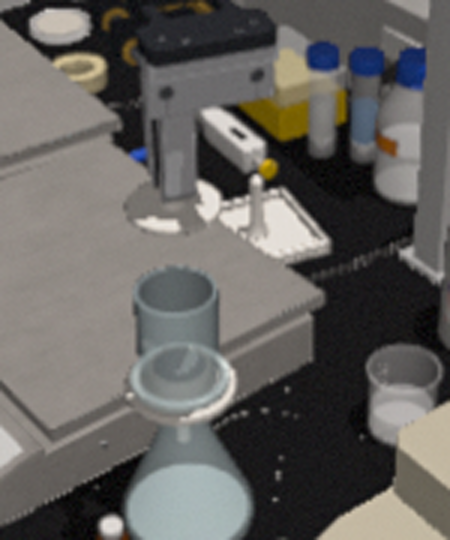

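>>> {"api": "send_rows", "payload": {"plan": [[[12,-13,0,0,10],[20,-23,0,0,10],[22,-26,0,0,10],[22,-26,0,0,10],[22,-26,0,0,10],[22,-25,25,0,10],[12,-13,30,0,10],[0,0,35,0,10],[0,0,35,0,10],[0,0,35,0,10],[0,0,30,0,10],[0,0,0,0,10]]]}}

```text
time: 4.67
position: [0.6109, -0.1628, 0.0716]
eef_rot: [2.215, -2.22, -0.016]
wrist_force: [-0.6, 0.3, -1.6]
finger_gap: 0.155
```

```bash
python3 - <<'E'
from h import *
o=r.observe(); print(o["position"],o["wrist_force"],o["finger_gap"])
s=r.capture("top"); crop(s,220,400,110,300,3,"c.png")
E
```

```text
[ 0.61088035 -0.16275419  0.07158228] [-0.57002124  0.31388781 -1.6460167 ] 0.15465311646811322
```

View pics/c.png

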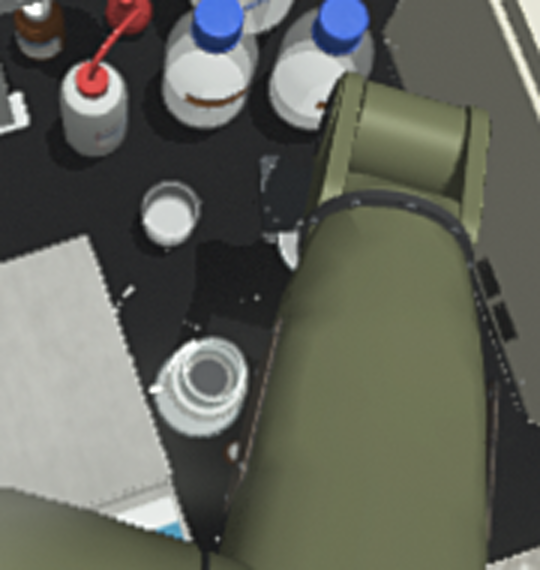

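>>> {"api": "send_rows", "payload": {"plan": [[[1,-3,15,0,10],[0,0,20,0,10],[0,0,10,0,10],[0,0,2,0,10],[0,0,0,0,10]]]}}

```text
time: 5.13
position: [0.6177, -0.1649, 0.0327]
eef_rot: [-2.219, 2.224, -0.0]
wrist_force: [-0.3, 0.5, -0.4]
finger_gap: 0.159
```

>>> {"api": "send_rows", "payload": {"plan": [[[0,0,4,0,10],[0,0,3,0,10],[0,0,2,0,10],[0,0,0,0,10]]]}}

```text
time: 5.47
position: [0.6175, -0.1649, 0.0233]
eef_rot: [2.219, -2.224, -0.0]
wrist_force: [0.1, 0.5, -0.7]
finger_gap: 0.158
```

```bash
python3 - <<'E'
from h import *
o=r.observe(); print(o["position"],o["wrist_force"],o["finger_gap"])
s=r.capture("side"); crop(s,200,350,200,330,4,"d.png")
print(proj("side",[.616,-.164,.015]))
E
```

```text
[ 0.61749529 -0.16486074  0.02331078] [ 0.13780349  0.47157569 -0.72771224] 0.15781690297877
[306.59284769 299.19447289]
```

>>> {"api": "send_rows", "payload": {"plan": [[[0,0,1,0,10],[0,0,1,0,10],[0,0,0,0,10]]]}}

```text
time: 5.77
position: [0.6176, -0.1648, 0.0215]
eef_rot: [-2.219, 2.224, -0.0]
wrist_force: [0.0, -0.6, 0.0]
finger_gap: 0.159
```

>>> {"api": "send_rows", "payload": {"plan": [[[0,0,1,0,10],[0,0,0,0,10]]]}}

```text
time: 5.93
position: [0.6178, -0.1646, 0.0211]
eef_rot: [-2.219, 2.223, -0.0]
wrist_force: [-1.9, 3.0, 5.8]
finger_gap: 0.155
```

>>> {"api": "send_rows", "payload": {"plan": [[[0,0,0,0,40],[0,0,0,0,40],[0,0,0,0,40],[0,0,0,0,40],[0,0,-10,0,40],[0,0,-20,0,60],[0,0,-35,0,60],[0,0,-35,0,60],[0,0,-35,0,60],[0,0,-35,0,70],[0,0,-35,0,70],[0,0,0,0,70]]]}}

```text
time: 6.93
position: [0.6193, -0.1654, 0.2342]
eef_rot: [-2.215, 2.22, -0.016]
wrist_force: [0.9, 0.1, 0.6]
finger_gap: 0.699
```

>>> {"api": "send_rows", "payload": {"plan": [[[-11,13,0,0,72],[-20,24,0,0,72],[-22,26,0,0,72],[-22,26,0,0,72],[-22,26,0,0,72],[-20,24,0,0,72],[-12,14,0,0,72],[-5,4,0,0,72],[0,0,0,0,72]]]}}

```text
time: 7.68
position: [0.4606, -0.0299, 0.2263]
eef_rot: [-2.22, 2.222, -0.002]
wrist_force: [0.8, 0.6, 0.1]
finger_gap: 0.724
```

```bash
python3 - <<'E'
from h import *
o=r.observe(); print(o["position"],o["wrist_force"],o["finger_gap"])
t=r.capture("top");s=r.capture("side")
a=cv2.resize(t[150:280,250:380,::-1],(400,400),interpolation=cv2.INTER_CUBIC)
b=cv2.resize(s[170:270,150:250,::-1],(400,400),interpolation=cv2.INTER_CUBIC)
cv2.imwrite("pics/e.png",np.hstack([a,b]))
E
```

```text
[ 0.46057899 -0.02989623  0.22626618] [0.84682548 0.5658829  0.08553548] 0.7235549694636807
```

View pics/e.png

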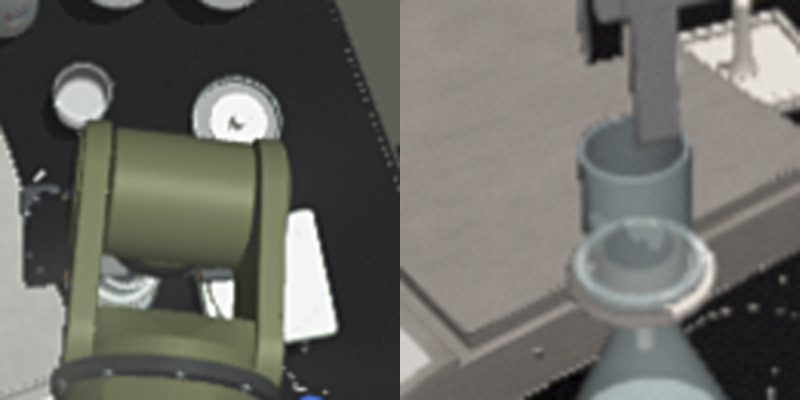

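>>> {"api": "send_rows", "payload": {"plan": [[[0,-2,12,0,74],[0,0,20,0,74],[0,0,16,0,74],[0,0,8,0,74],[0,0,2,0,74],[0,0,0,0,74],[0,0,0,0,50],[0,0,0,0,50],[0,0,0,0,50],[0,0,0,0,50],[0,0,0,0,50],[0,0,0,0,50]]], "force": 20}}

```text
time: 8.78
position: [0.4632, -0.0306, 0.1681]
eef_rot: [-2.218, 2.223, -0.002]
wrist_force: [0.6, -0.1, 5.7]
finger_gap: 0.574
```

>>> {"api": "send_rows", "payload": {"plan": [[[0,0,-4,0,50],[0,0,-12,0,50],[0,0,-20,0,50],[0,0,-10,0,50],[0,0,0,0,50]]]}}

```text
time: 9.2
position: [0.4635, -0.0306, 0.2154]
eef_rot: [-2.218, 2.222, -0.004]
wrist_force: [0.0, -0.0, -0.6]
finger_gap: 0.573
```

```bash
python3 - <<'E'
from h import *
o=r.observe(); print(o["position"],o["wrist_force"],o["finger_gap"])
s=r.capture("side"); crop(s,140,300,110,290,3,"f.png")
t=cv2.imread("pics/top0.png")
print("post",onz("top",*((240/4+160),(120/4+120)),0.0))
E
```

```text
[ 0.46353872 -0.03064518  0.21536962] [ 0.02874995 -0.01581147 -0.58465299] 0.5729716180314828
post [0.75887088 0.17001024 0.        ]
```

View pics/f.png

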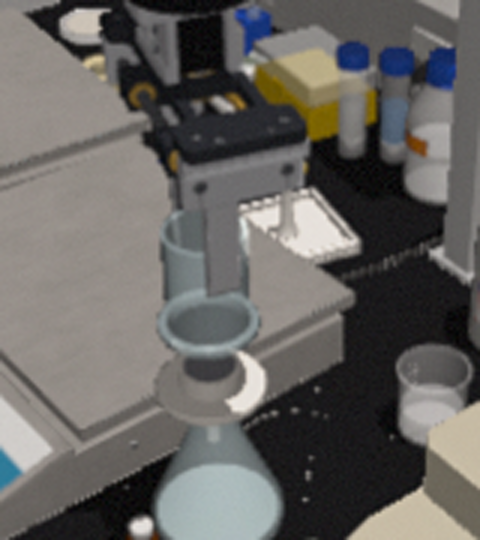

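>>> {"api": "send_rows", "payload": {"plan": [[[-12,-7,0,0,50],[-22,-12,0,0,50],[-32,-18,0,0,50],[-32,-18,0,0,50],[-32,-18,0,0,50],[-32,-18,0,0,50],[-32,-18,10,0,50],[-32,-18,12,0,50],[-32,-18,14,0,50],[-26,-14,14,0,50],[-14,-8,10,0,50],[0,0,0,0,50]]]}}

```text
time: 10.25
position: [0.6296, 0.2694, 0.1481]
eef_rot: [2.218, -2.217, -0.004]
wrist_force: [-0.7, -0.3, -1.3]
finger_gap: 0.572
```

```bash
python3 - <<'E'
from h import *
o=r.observe(); print(o["position"],o["wrist_force"],o["finger_gap"],o["joint_positions"])
s=r.capture("side"); t=r.capture("top")
a=cv2.resize(s[120:240,160:300,::-1],(560,480),interpolation=cv2.INTER_CUBIC)
b=cv2.resize(t[130:270,210:350,::-1],(240,240))
b=np.vstack([b,np.zeros_like(b)]);cv2.imwrite("pics/g.png",np.hstack([a,b]))
print(proj("side",[.631,.273,.066]))
E
```

```text
[0.62958066 0.26939151 0.14805581] [-0.71270284 -0.28305475 -1.28862243] 0.5723136823071707 [3.50733313e-01 6.54314857e-01 1.14006054e+00 2.86697119e-04
 1.35333797e+00 1.92122280e+00]
[234.29993408 168.58606724]
```

View pics/g.png

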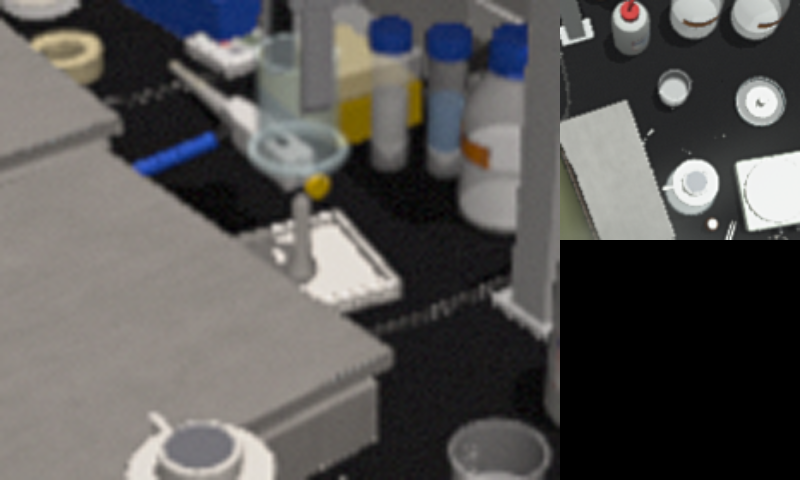

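>>> {"api": "send_rows", "payload": {"plan": [[[-3,-1,10,0,50],[0,0,20,0,50],[0,0,20,0,50],[0,0,20,0,50],[0,0,12,0,50],[0,0,7,0,50],[0,0,0,0,50],[0,0,0,0,50]]]}}

```text
time: 11.02
position: [0.6318, 0.27, 0.0652]
eef_rot: [-2.218, 2.224, -0.001]
wrist_force: [-0.0, 0.4, -0.6]
finger_gap: 0.572
```

>>> {"api": "send_rows", "payload": {"plan": [[[-3,1,5,0,50],[0,0,5,0,50],[0,0,2,0,50],[0,0,1,0,50],[0,0,0,0,50]]]}}

```text
time: 11.43
position: [0.6304, 0.2731, 0.0512]
eef_rot: [2.219, -2.224, -0.0]
wrist_force: [0.0, -0.1, -0.6]
finger_gap: 0.573
```

>>> {"api": "send_rows", "payload": {"plan": [[[0,0,1,0,50],[0,0,0,0,50]]]}}

```text
time: 11.6
position: [0.6305, 0.2731, 0.0504]
eef_rot: [-2.219, 2.224, -0.0]
wrist_force: [-0.2, 0.8, -0.7]
finger_gap: 0.572
```

>>> {"api": "send_rows", "payload": {"plan": [[[0,0,1,0,50],[0,0,0,0,50]]]}}

```text
time: 11.77
position: [0.6307, 0.2732, 0.0503]
eef_rot: [-2.219, 2.223, -0.001]
wrist_force: [-2.7, -0.9, 4.8]
finger_gap: 0.574
```

>>> {"api": "send_rows", "payload": {"plan": [[[0,0,1,0,50],[0,0,0,0,50]]]}}

```text
time: 11.93
position: [0.6308, 0.2732, 0.0502]
eef_rot: [-2.218, 2.223, -0.001]
wrist_force: [-5.6, -1.4, 12.4]
finger_gap: 0.572
```

>>> {"api": "send_rows", "payload": {"plan": [[[0,0,-1,0,72],[0,0,0,0,72],[0,0,0,0,72],[0,0,-5,0,72],[0,0,-15,0,72],[0,0,-30,0,72],[0,0,-30,0,72],[0,0,-30,0,72],[0,0,-15,0,72],[0,0,0,0,72]]]}}

```text
time: 12.77
position: [0.6318, 0.2736, 0.1792]
eef_rot: [-2.215, 2.22, -0.004]
wrist_force: [0.6, 0.1, 1.1]
finger_gap: 0.721
```

```bash
python3 - <<'E'
from h import *
o=r.observe(); print(o["position"],o["wrist_force"],o["finger_gap"])
s=r.capture("side"); t=r.capture("top")
cv2.imwrite("pics/h_s.png",s[:,:,::-1]);cv2.imwrite("pics/h_t.png",t[:,:,::-1])
a=cv2.resize(s[215:265,180:230,::-1],(400,400),interpolation=cv2.INTER_CUBIC)
b=cv2.resize(t[215:265,265:315,::-1],(400,400),interpolation=cv2.INTER_CUBIC)
c=cv2.resize(s[130:205,190:290,::-1],(267,200),interpolation=cv2.INTER_CUBIC)
d=cv2.resize(t[145:265,230:390,::-1],(267,200),interpolation=cv2.INTER_CUBIC)
e=np.zeros((200,800,3),np.uint8); e[:,:267]=c; e[:,267:534]=d
cv2.imwrite("pics/h.png",np.vstack([np.hstack([a,b]),e]))
E
```

```text
[0.63175209 0.27356578 0.17918622] [0.58256255 0.13390148 1.05327688] 0.7211596338720605
```

View pics/h.png

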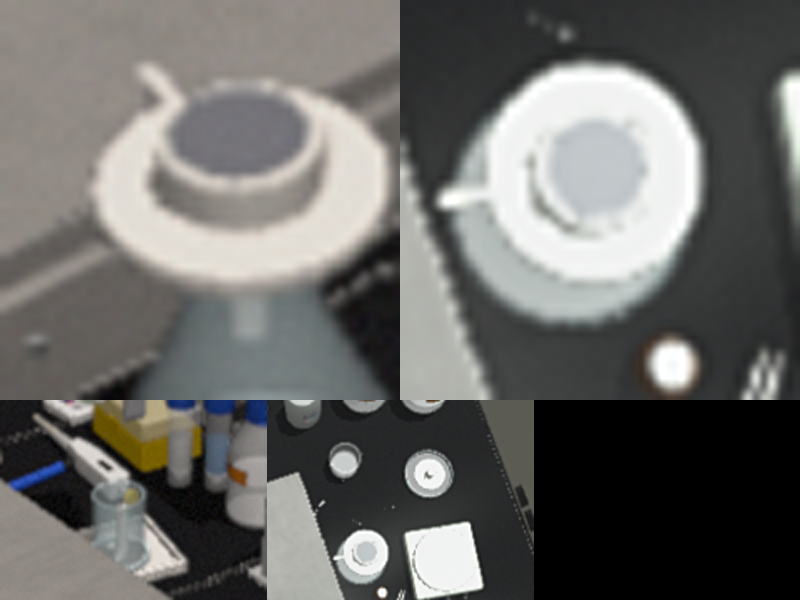

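```bash
python3 - <<'E'
from h import *
print(onz("top",288.8,236.0,.122),onz("top",289.3,235.4,.136),onz("side",209.3,230.8,.136),tri((209.3,230.8),(289.3,235.4)))
for u,v in((440,200),(490,190)): print(onz("top",265+(u-400)/8-.44,215+v/8-.44,.12))
E
```

```text
[ 0.46075838 -0.02918545  0.122     ] [ 0.46086668 -0.02943607  0.136     ] [ 0.46292274 -0.02811049  0.136     ] (array([ 0.4616021 , -0.02950321,  0.13723957]), np.float64(0.0017566425804141491))
[0.45289247 0.02384354 0.12      ]
[0.45577439 0.00658231 0.12      ]
```

>>> {"api": "send_rows", "payload": {"plan": [[[12,7,-5,0,72],[22,12,-5,0,72],[32,18,-5,0,72],[32,18,-5,0,68],[32,18,0,0,68],[32,18,0,0,68],[32,18,0,0,68],[32,18,0,0,68],[32,18,0,0,68],[26,14,0,0,68],[16,9,0,0,68],[0,0,0,0,68]]]}}

```text
time: 13.87
position: [0.46, -0.0287, 0.1931]
eef_rot: [2.215, -2.226, -0.003]
wrist_force: [-0.6, 0.1, 0.6]
finger_gap: 0.681
```

>>> {"api": "send_rows", "payload": {"plan": [[[0,0,0,-0.12,68],[0,0,0,-0.12,68],[0,0,0,-0.12,68],[0,0,0,-0.12,68],[0,0,0,-0.12,68],[0,0,0,-0.12,68],[0,0,0,-0.12,68],[0,0,0,-0.12,68],[0,0,0,-0.12,68],[0,0,0,-0.12,68],[0,0,0,-0.12,68],[0,0,0,0,68]]]}}

```text
time: 14.87
position: [0.4616, -0.0259, 0.1932]
eef_rot: [-3.118, 0.387, 0.003]
wrist_force: [0.7, 0.1, -0.0]
finger_gap: 0.681
```

>>> {"api": "send_rows", "payload": {"plan": [[[0,0,0,-0.12,68],[0,0,0,-0.12,68],[0,3,15,0,68],[0,0,20,0,68],[0,0,15,0,68],[0,0,8,0,68],[0,0,3,0,68],[0,0,0,0,68],[0,0,0,0,68]]]}}

```text
time: 15.62
position: [0.4621, -0.0294, 0.1339]
eef_rot: [3.141, -0.022, 0.001]
wrist_force: [0.4, -0.6, 0.3]
finger_gap: 0.678
```

>>> {"api": "send_rows", "payload": {"plan": [[[0,0,4,0,68],[0,0,3,0,68],[0,0,2,0,68],[0,0,0,0,68],[0,0,0,0,35],[0,0,0,0,35],[0,0,0,0,35],[0,0,0,0,35],[0,0,0,0,35],[0,0,0,0,35],[0,0,0,0,35]]], "force": 25}}

```text
time: 16.53
position: [0.4617, -0.0295, 0.1243]
eef_rot: [-3.142, 0.02, 0.0]
wrist_force: [0.0, 0.1, 0.1]
finger_gap: 0.43
```

>>> {"api": "send_rows", "payload": {"plan": [[[0,0,-4,0,35],[0,0,-10,0,35],[0,0,-15,0,35],[0,0,-20,0,35],[0,0,-15,0,35],[0,0,-8,0,35],[0,0,0,0,35]]]}}

```text
time: 17.12
position: [0.4625, -0.0296, 0.1984]
eef_rot: [3.141, -0.02, 0.005]
wrist_force: [-0.6, -0.9, -1.2]
finger_gap: 0.429
```

```bash
python3 - <<'E'
from h import *
o=r.observe(); print(o["position"],o["wrist_force"],o["finger_gap"])
s=r.capture("side")
a=cv2.resize(s[140:300,140:300,::-1],(560,560),interpolation=cv2.INTER_CUBIC)
cv2.imwrite("pics/i.png",a)
E
```

```text
[ 0.46245149 -0.02959735  0.19840689] [-0.60548944 -0.93259822 -1.1538744 ] 0.4289633946259925
```

View pics/i.png

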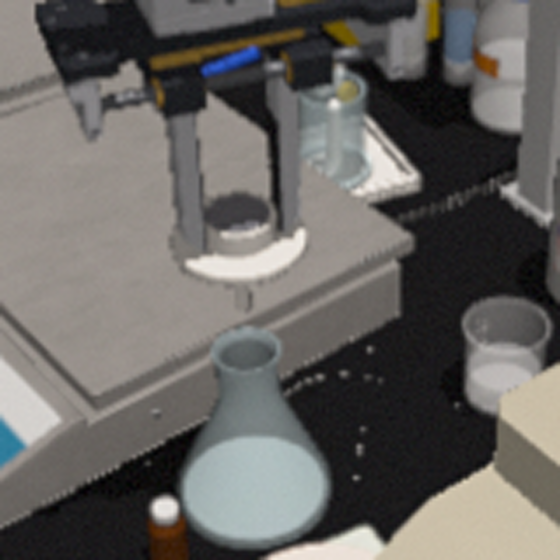

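>>> {"api": "send_rows", "payload": {"plan": [[[0,0,0,0.06,35],[0,0,0,0.12,35],[0,0,0,0.12,35],[0,0,0,0.12,35],[0,0,0,0.12,35],[0,0,0,0.12,35],[0,0,0,0.12,35],[0,0,0,0.12,35],[0,0,0,0.12,35],[0,0,0,0.12,35],[0,0,0,0.12,35],[0,0,0,0.12,35]]]}}

```text
time: 18.17
position: [0.4613, -0.0295, 0.1953]
eef_rot: [2.403, -2.022, -0.003]
wrist_force: [0.0, 1.0, -1.3]
finger_gap: 0.427
```

>>> {"api": "send_rows", "payload": {"plan": [[[0,0,0,0.12,35],[0,0,0,0.06,35],[-1,-10,0,0,35],[-2,-20,0,0,35],[-3,-28,0,0,35],[-4,-30,0,0,35],[-4,-30,0,0,35],[-4,-28,0,0,35],[-3,-20,0,0,35],[-1,-10,0,0,35],[0,0,0,0,35],[0,0,0,0,35]]]}}

```text
time: 19.17
position: [0.6373, -0.0079, 0.1948]
eef_rot: [2.218, -2.223, -0.003]
wrist_force: [0.4, -0.2, -2.6]
finger_gap: 0.427
```

>>> {"api": "send_rows", "payload": {"plan": [[[0,-2,15,0,35],[0,0,25,0,35],[0,0,20,0,35],[0,0,10,0,35],[0,0,0,0,35],[0,0,0,0,35]]]}}

```text
time: 19.67
position: [0.6396, -0.008, 0.127]
eef_rot: [-2.219, 2.224, -0.0]
wrist_force: [0.7, 0.7, -1.9]
finger_gap: 0.434
```

```bash
python3 - <<'E'
from h import *
o=r.observe(); print(o["position"],o["wrist_force"],o["finger_gap"])
s=r.capture("side")
cv2.imwrite("pics/j.png",cv2.resize(s[185:265,245:345,::-1],(700,560),interpolation=cv2.INTER_CUBIC))
z=o["position"][2]-.0093
for X in([.639,-.0075,.058],[*o["position"][:2],z-.044],[*o["position"][:2],z]): print((proj("side",X)-[245,185]+.5)*7)
E
```

```text
[ 0.63961421 -0.00803887  0.12702489] [ 0.70398711  0.66220747 -1.86329103] 0.4338807550501401
[273.40988843 341.37736611]
[278.60053514 303.32506354]
[286.34680677 191.41039792]
```

View pics/j.png

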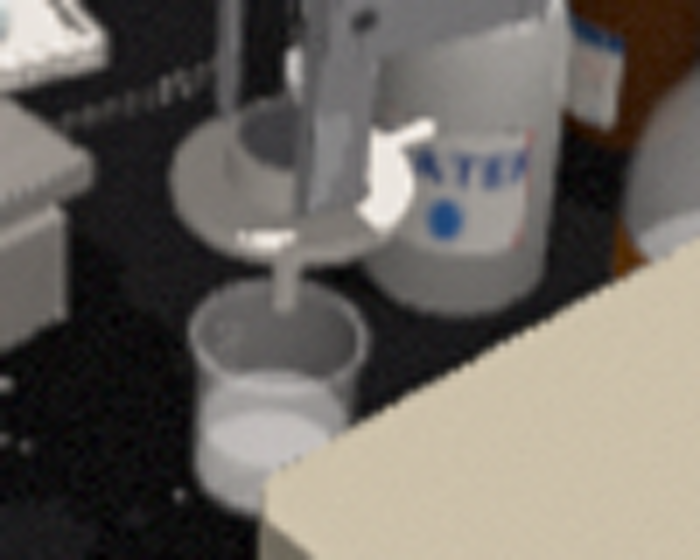

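>>> {"api": "send_rows", "payload": {"plan": [[[-2,0,8,0,35],[0,0,12,0,35],[0,0,12,0,35],[0,0,12,0,35],[0,0,6,0,35],[0,0,4,0,35],[0,0,0,0,35],[0,0,0,0,35]]]}}

```text
time: 20.38
position: [0.64, -0.006, 0.0725]
eef_rot: [-2.219, 2.224, -0.0]
wrist_force: [-0.5, 0.1, -1.5]
finger_gap: 0.43
```

>>> {"api": "send_rows", "payload": {"plan": [[[0,0,2,0,35],[0,0,0,0,35]]]}}

```text
time: 20.55
position: [0.64, -0.0059, 0.0706]
eef_rot: [-2.219, 2.224, -0.001]
wrist_force: [1.0, 0.1, -2.0]
finger_gap: 0.427
```

>>> {"api": "send_rows", "payload": {"plan": [[[0,0,1,0,35],[0,0,1,0,35],[0,0,0,0,35]]]}}

```text
time: 20.8
position: [0.6398, -0.0059, 0.0683]
eef_rot: [2.219, -2.224, -0.0]
wrist_force: [0.7, 0.5, -1.7]
finger_gap: 0.431
```

>>> {"api": "send_rows", "payload": {"plan": [[[0,0,1,0,35],[0,0,0,0,35]]]}}

```text
time: 20.97
position: [0.64, -0.0059, 0.0677]
eef_rot: [-2.219, 2.224, -0.001]
wrist_force: [-0.9, -0.4, 0.9]
finger_gap: 0.432
```

>>> {"api": "send_rows", "payload": {"plan": [[[0,0,1,0,35],[0,0,0,0,35]]]}}

```text
time: 21.13
position: [0.6404, -0.0058, 0.0676]
eef_rot: [-2.218, 2.223, -0.002]
wrist_force: [-1.9, 0.8, 8.0]
finger_gap: 0.427
```

>>> {"api": "send_rows", "payload": {"plan": [[[0,0,-1,0,44],[0,0,0,0,50],[0,0,0,0,60],[0,0,0,0,60],[0,0,-5,0,60],[0,0,-15,0,60],[0,0,-25,0,60],[0,0,-30,0,60],[0,0,-30,0,60],[0,0,-20,0,60],[0,0,0,0,60]]]}}

```text
time: 22.05
position: [0.6413, -0.006, 0.1979]
eef_rot: [-2.216, 2.22, -0.009]
wrist_force: [-0.4, -0.0, 1.1]
finger_gap: 0.604
```

```bash
python3 - <<'E'
from h import *
o=r.observe(); print(o["position"],o["wrist_force"],o["finger_gap"])
s=r.capture("side"); t=r.capture("top")
cv2.imwrite("pics/k_s.png",s[:,:,::-1]);cv2.imwrite("pics/k_t.png",t[:,:,::-1])
a=cv2.resize(s[185:265,245:345,::-1],(400,320),interpolation=cv2.INTER_CUBIC)
b=cv2.resize(t[160:270,250:387,::-1],(400,320),interpolation=cv2.INTER_CUBIC)
c=cv2.resize(s[210:290,160:260,::-1],(400,320),interpolation=cv2.INTER_CUBIC)
d=cv2.resize(s[120:200,190:290,::-1],(400,320),interpolation=cv2.INTER_CUBIC)
cv2.imwrite("pics/k.png",np.vstack([np.hstack([a,b]),np.hstack([c,d])])[:600])
E
```

```text
[ 0.64132695 -0.00598629  0.19785537] [-0.43739973 -0.01121189  1.14767352] 0.6037140689553054
```

View pics/k.png

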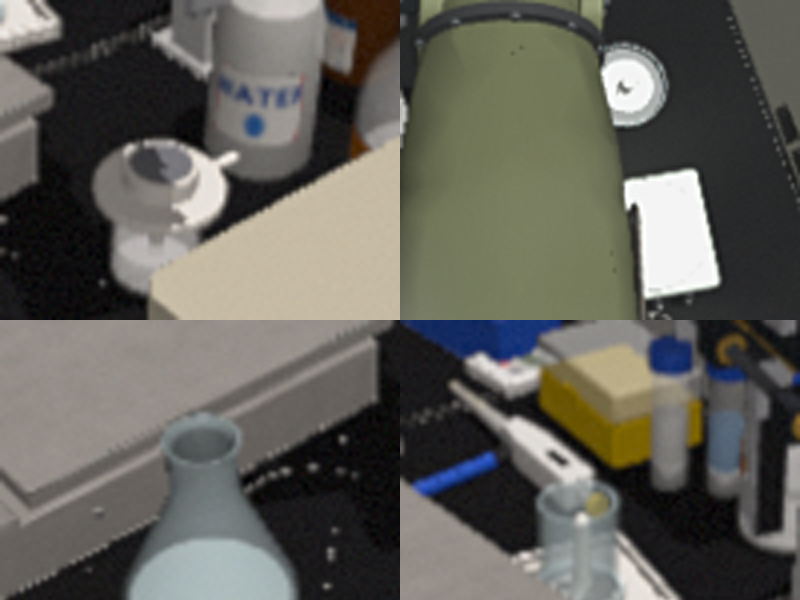

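>>> {"api": "send_rows", "payload": {"plan": [[[1,10,0,0,60],[3,22,0,0,60],[4,30,0,0,60],[4,32,0,0,65],[4,32,0,0,65],[4,28,0,0,65],[2,16,0,0,65],[1,8,0,0,65],[0,0,0,0,65],[0,0,0,0,65]]], "force": 25}}

```text
time: 22.98
position: [0.4622, -0.0285, 0.1921]
eef_rot: [2.219, -2.224, -0.0]
wrist_force: [-0.8, -0.1, 0.3]
finger_gap: 0.649
```

```bash
python3 - <<'E'
from h import *
o=r.observe(); print(o["position"],onz("side",210.1,239.6,.115))
E
```

```text
[ 0.46219235 -0.02851414  0.19209402] [ 0.46296128 -0.03014633  0.115     ]
```

Well aligned; descend to TCP z ≈ 0.078 (114 mm) and grip.

>>> {"api": "send_rows", "payload": {"plan": [[[1,0,12,0,65],[0,0,25,0,65],[0,0,30,0,65],[0,0,22,0,65],[0,0,12,0,65],[0,0,6,0,65],[0,0,0,0,65],[0,0,0,0,65]]]}}

```text
time: 23.65
position: [0.4624, -0.0295, 0.0856]
eef_rot: [2.219, -2.224, -0.0]
wrist_force: [-0.4, 0.2, -0.5]
finger_gap: 0.649
```

>>> {"api": "send_rows", "payload": {"plan": [[[0,0,4,0,65],[0,0,2,0,65],[0,0,0,0,65],[0,0,0,0,25],[0,0,0,0,25],[0,0,0,0,25],[0,0,0,0,25],[0,0,0,0,25],[0,0,0,0,25],[0,0,0,0,25]]]}}

```text
time: 24.48
position: [0.4619, -0.0295, 0.0795]
eef_rot: [-2.219, 2.224, -0.0]
wrist_force: [-0.1, 0.3, 1.3]
finger_gap: 0.431
```

>>> {"api": "send_rows", "payload": {"plan": [[[0,0,-3,0,25],[0,0,-8,0,25],[0,0,-16,0,25],[0,0,-20,0,25],[0,0,-18,0,25],[0,0,-10,0,25],[0,0,0,0,25]]]}}

```text
time: 25.07
position: [0.4626, -0.0297, 0.1566]
eef_rot: [-2.217, 2.222, -0.005]
wrist_force: [0.0, -0.5, -1.6]
finger_gap: 0.434
```

```bash
python3 - <<'E'
from h import *
o=r.observe(); print(o["position"],o["wrist_force"],o["finger_gap"])
s=r.capture("side")
a=cv2.resize(s[140:340,120:300,::-1],(495,550),interpolation=cv2.INTER_CUBIC)
t=cv2.imread("pics/h_t.png")
b=cv2.resize(t[210:275,305:365],(300,325),interpolation=cv2.INTER_CUBIC).astype(float)
b=np.clip((b-170)*3,0,255).astype(np.uint8)
b=np.vstack([b,np.zeros((225,300,3),np.uint8)])
cv2.imwrite("pics/l.png",np.hstack([a,b]))
E
```

```text
[ 0.46264263 -0.02966775  0.15656584] [ 0.00345891 -0.52464543 -1.59793917] 0.4341150578303964
```

View pics/l.png

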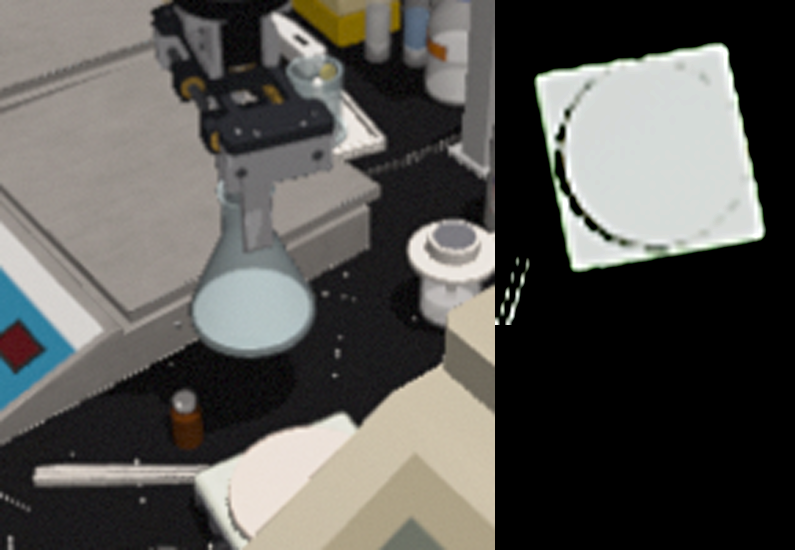

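>>> {"api": "send_rows", "payload": {"plan": [[[6,0,0,0,25],[12,1,0,0,25],[18,2,0,0,25],[22,2,0,0,25],[24,2,0,0,25],[22,2,0,0,25],[18,2,0,0,25],[14,1,0,0,25],[7,0,0,0,25],[3,0,0,0,25],[0,0,0,0,25],[0,0,0,0,25]]]}}

```text
time: 26.12
position: [0.4494, -0.175, 0.154]
eef_rot: [2.219, -2.224, -0.001]
wrist_force: [-0.3, -0.4, -1.0]
finger_gap: 0.432
```

>>> {"api": "send_rows", "payload": {"plan": [[[0,0,6,0,25],[0,0,8,0,25],[0,0,5,0,25],[0,0,3,0,25],[0,0,0,0,25],[0,0,0,0,25]]]}}

```text
time: 26.62
position: [0.4495, -0.1754, 0.1322]
eef_rot: [2.219, -2.224, -0.001]
wrist_force: [-0.5, 0.9, -2.5]
finger_gap: 0.431
```

>>> {"api": "send_rows", "payload": {"plan": [[[0,0,2,0,25],[0,0,1,0,25],[0,0,0,0,25]]]}}

```text
time: 26.87
position: [0.4494, -0.1755, 0.1293]
eef_rot: [2.219, -2.224, -0.0]
wrist_force: [-0.6, -0.1, -2.1]
finger_gap: 0.433
```

>>> {"api": "send_rows", "payload": {"plan": [[[0,0,1,0,25],[0,0,0,0,25]]]}}

```text
time: 27.03
position: [0.4494, -0.1755, 0.1283]
eef_rot: [-2.219, 2.224, 0.0]
wrist_force: [-0.4, 0.7, -2.3]
finger_gap: 0.429
```

>>> {"api": "send_rows", "payload": {"plan": [[[0,0,1,0,25],[0,0,0,0,25]]]}}

```text
time: 27.2
position: [0.4496, -0.1755, 0.1275]
eef_rot: [-2.219, 2.224, -0.001]
wrist_force: [0.2, 0.3, -1.2]
finger_gap: 0.431
```

>>> {"api": "send_rows", "payload": {"plan": [[[0,0,1,0,25],[0,0,0,0,25]]]}}

```text
time: 27.37
position: [0.4499, -0.1754, 0.1273]
eef_rot: [-2.218, 2.223, -0.002]
wrist_force: [-1.6, 4.5, 8.1]
finger_gap: 0.432
```

>>> {"api": "send_rows", "payload": {"plan": [[[0,0,-1,0,44],[0,0,0,0,48],[0,0,0,0,58],[0,0,0,0,65],[0,0,0,0,65],[0,0,-8,0,65],[0,0,-20,0,65],[0,0,-30,0,65],[0,0,-30,0,65],[0,0,-20,0,65],[-10,20,0,0,65],[-15,30,0,0,65]]]}}

```text
time: 28.37
position: [0.4001, -0.1508, 0.2366]
eef_rot: [-2.218, 2.224, -0.003]
wrist_force: [0.2, 0.5, 0.6]
finger_gap: 0.65
```

>>> {"api": "send_rows", "payload": {"plan": [[[-20,30,0,0,65],[-25,25,0,0,65],[-30,20,0,0,65],[-30,10,0,0,65],[-30,0,0,0,65],[-30,0,0,0,65],[-30,0,0,0,65],[-30,0,0,0,65],[-30,0,0,0,65],[-20,0,0,0,65],[-10,0,0,0,65],[0,0,0,0,65]]]}}

```text
time: 29.37
position: [0.3149, 0.1362, 0.2358]
eef_rot: [-2.222, 2.221, 0.0]
wrist_force: [0.1, -0.5, -1.3]
finger_gap: 0.65
```

```bash
python3 - <<'E'
from h import *
o=r.observe(); print(o["position"],o["wrist_force"],o["time"])
s=r.capture("side"); t=r.capture("top")
a=cv2.resize(t[120:270,160:360,::-1],(800,600),interpolation=cv2.INTER_CUBIC)
b=cv2.resize(s[120:330,150:350,::-1],(285,300),interpolation=cv2.INTER_AREA)
a[300:,0:285]=b
cv2.imwrite("pics/m.png",a)
E
```

```text
[0.31492603 0.13620135 0.23582424] [ 0.0803698  -0.47755173 -1.31616163] 29.3667
```

View pics/m.png

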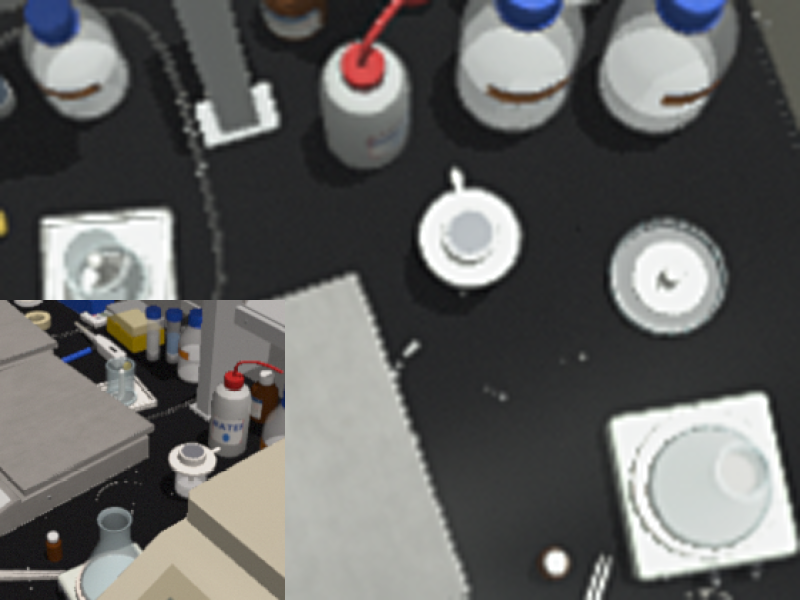

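```bash
python3 - <<'E'
from h import *
t=cv2.cvtColor(r.capture("top"),cv2.COLOR_RGB2GRAY)
c=t[168:210,304:350]; print(c[19,:].tolist())
for th in(70,90,195,210):
    m=(c>th).astype(np.uint8); k,_=cv2.findContours(m,cv2.RETR_EXTERNAL,cv2.CHAIN_APPROX_NONE)
    k=max(k,key=cv2.contourArea); (x,y),(w,h),a=cv2.fitEllipse(cv2.convexHull(k)); print(th,x+304,y+168,w,h,onz("top",x+304,y+168,.013))
E
```

```text
[41, 40, 39, 39, 40, 42, 38, 34, 94, 198, 183, 174, 173, 169, 186, 247, 245, 244, 244, 246, 246, 224, 222, 246, 245, 244, 243, 240, 243, 244, 245, 248, 211, 174, 173, 133, 118, 84, 42, 40, 40, 42, 42, 42, 41, 42]
70 326.52729988098145 188.7448501586914 28.987524032592773 29.552526473999023 [ 0.61606218 -0.16379681  0.013     ]
90 326.4282054901123 188.820894241333 28.29839324951172 29.199054718017578 [ 0.61582727 -0.16346725  0.013     ]
195 327.05049896240234 188.8513298034668 18.109373092651367 18.84483528137207 [ 0.61566943 -0.16541849  0.013     ]
210 327.1563911437988 188.9851894378662 17.54860496520996 18.55607795715332 [ 0.61522896 -0.16572039  0.013     ]
```

Lid is about 2 mm off the dish centre, well within the play. Handing in.

```bash
python3 -c "
from bench import r
print(r.close_job())"
```

```text
the job is handed in; nothing more can be done
None
```

I took the filter unit apart in the order asked, set each piece in its place, and handed the job in. It took about 29 s of the 115 s, and the highest wrist force I read was 14 N.

- **Lid:** in the glass dish, knob up, about 2 mm off the dish's centre.
- **Funnel:** upright over the peg. I felt it touch the tray floor before letting go. I did not measure its centring after release; it was let go within about 1–2 mm of the tray's measured centre.
- **Filter base:** looks level on the beaker, with the stem inside. It was within about 2 mm of the beaker's centre, by eye in the last top picture.
- **Flask:** upright on the stirrer plate. It was about 2–3 mm from the plate's centre, by eye, because the two ways I measured that centre also differed by about 2 mm.

In the last pictures the wash bottle and vial were standing where they started, and the gripper was clear of everything. No check failed.

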